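# Return the class tools to their shadow mats

## Robot

A 6-joint arm with a two-finger parallel gripper is mounted at the origin on the work surface. World frame = base frame: x ahead of the robot, y to its left, z up, the work surface at z = 0. Lengths are in m, angles in rad, forces in N, time in s.
With the tool pointing down it reaches from about 0.4 to 0.825 m from the base axis. Payload 7 kg.
Tool frame: the origin (TCP) lies midway between the tips of the shut fingers; the grasp point (between the pads) lies behind it (grip_point_offset is the y of the grasp point in the tool frame, in m); y points along the fingers, z is the direction in which the jaws open and shut, and the axes are right-handed (so a half turn about y gives the same grasp; the last joint's range is limited). The gripper opens to 85 mm and grips with 20 to 120 N. Pads are 22 mm wide; open, the fingers measure 114 mm over their backs; the gripper's body (76 mm by 85 mm) begins 54 mm behind the grasp point. The pads swing forward as they close: fully open they stand 13 mm farther back than shut.
Start: joints at [-0.845, 0.359, 0.012, 0, -1.224, -0.288], TCP at [0.286, -0.611, 0.231] pointing down, gripper open.
Joint ranges: [-3.07, 3.07], [-1.43, 2.12], [-1.02, 1.25], [-3.03, 1.67], [-3.05, -0], [-3.03, 3.03]. Speed limits (rad/s): [2.39, 2.39, 3.01, 3.14, 3.14, 3.14].

## Interface

Orientations are given as a unit quaternion [w, x, y, z].
In Python, from workcell import reach, move_l, set_joints, release, gripper_close, dwell, solve_ik, camera, PlanningError, job_done, current_time, current_joint_positions, current_joint_velocities, current_joint_torque, current_tool_pos, current_orientation, current_contact_force, current_torque, current_finger_gap, grip_point_offset gives the robot as it stands. Calls block until the motion is done:
- reach(position, orientation): joint-space move of the TCP to a pose.
- move_l(position, rotation=None, vel=0.15, guard=None): straight line of the TCP; rotation=None keeps the orientation; vel is the mean speed in m/s. With guard (N) it stops when the force on the tool has changed by that much, and returns True; else False.
- set_joints(angles): joint-space move.
- release() and gripper_close(force=None): open the fingers fully, or close them until they stop; force is the grip in N (None keeps the last).
- dwell(seconds).
- solve_ik(position, orientation): joint angles nearest the present ones, or None.
- camera(name): name is "scene" or "top" or "wrist"; returns a dict with "image" (400x640x3 uint8, red, green, blue), "fx", "fy", "cx", "cy" (pixels), "k1" (the pictures are not rectified: a ray, as slopes to the right and down, at radius r is drawn at 1 + k1 r^2 times it, then the intrinsics apply), "eye" and "attitude" of the camera in the world; the wrist camera has in their place "tool_from_camera" (4x4, takes a point from camera to tool coordinates, whose origin is the TCP and whose axes are the tool frame's). Camera axes: x right, y down, z forward; pixel columns grow to the right and rows downward; lengths in m; the calibration is good to about 2 mm. A picture is of the moment at which its call begins: read the wrist's pose just before it. There is no depth.
A pose or a line that the arm cannot do raises PlanningError and nothing moves.
- job_done(): hands the job in, once; it reports no verdict.
Readings, each from a call of its own:
- current_time(): time.
- current_joint_positions(): joint angles.
- current_joint_velocities(): joint speeds.
- current_joint_torque(): joint torques, N m.
- current_tool_pos(): TCP position.
- current_orientation(): TCP orientation.
- current_contact_force(): force on the tool from outside, world axes, zero at the start.
- current_torque(): the same for the moment, N m.
- current_finger_gap(): finger opening in m.
Only numpy, scipy, OpenCV 4.12 (cv2) and the standard library are available. Lean on these libraries where they do the work, as an engineer would, in place of code of your own. Each camera call takes 0.05 s, during which the arm holds its last target.

## Task

Class is over: put the wrench, the spirit level, the tape measure and the hole saw back, each squarely on the black shadow of its own shape on the green mats, either end first; the level stays standing on its long edge, the hole saw on its teeth, and the wrench and tape measure lie flat as you find them. Set the tools down rather than dropping them, and leave the glue bottle and the wax tin standing where they are.

Things in the scene. Friction and masses are not known exactly. Their poses are not given: they have to be found in the camera images.
- wrench: Bare steel double open-ended wrench lying flat, 154 mm long, 9 mm thick; the straight shank between the two 35 mm wide jaw ends is 16 mm wide and about 70 mm long. Origin at the centre of its underside, x along its length, z up. The same after a half turn. Unknown mass, about 0.1 to 0.2 kg.
- level: Small yellow spirit level with black ends and a lime-green vial on top, standing on its long edge: 150 mm long (x), 24 mm wide (y), 48 mm high, the vial 2.5 mm more. Origin at the centre of its underside, z up. About 0.12 to 0.25 kg.
- tape: Orange and black tape measure lying on its side, with a round black and grey disc on top: case 72 mm long (x), 60 mm wide (y), 36 mm high, corners rounded; a small steel hook sticks out 10 mm at its +x end, too thin to matter. Origin at the centre of the case's underside, z up. About 0.17 to 0.35 kg.
- holesaw: Red round hole saw standing on its teeth, closed dark grey end up: diameter 54 mm, 42 mm high. Origin at the centre of its underside, z up; its yaw is arbitrary and does not matter. About 0.11 to 0.23 kg.
- mat_wrench: Mat with the black shadow of the wrench (154 mm long, along x). Mat: green foam sheet 170 x 84 x 4 mm lying fixed on the table; origin at the centre of its underside (the shadow is centred on it, the top is 4 mm higher), x along its long side, z up.
- mat_level: Mat with the black shadow of the level, a plain bar 150 x 24 mm along x. Mat: green foam sheet 170 x 84 x 4 mm lying fixed on the table; origin at the centre of its underside (the shadow is centred on it, the top is 4 mm higher), x along its long side, z up.
- mat_tape: Mat with the black shadow of the tape measure's case, a rounded rectangle 72 mm (x) x 60 mm (y). Mat: green foam sheet 170 x 84 x 4 mm lying fixed on the table; origin at the centre of its underside (the shadow is centred on it, the top is 4 mm higher), x along its long side, z up.
- mat_holesaw: Mat with the black shadow of the hole saw, a disc 54 mm across. Mat: green foam sheet 170 x 84 x 4 mm lying fixed on the table; origin at the centre of its underside (the shadow is centred on it, the top is 4 mm higher), x along its long side, z up.
- glue: White glue bottle with a red cap, 34 mm across, 85 mm high, standing loose among the tools and mats; to be left alone. Origin at the centre of its underside, z up.
- wax_tin: Blue wax tin with a white lid, 38 mm across, 45 mm high, standing loose among the tools and mats; to be left alone. Origin at the centre of its underside, z up.

How it is judged:
By the outcome, as a careful person would: the job done as asked, in the order asked, and still so for the second after the job is handed in, with the robot touching nothing.
It also fails if it takes over 120 s, if anything falls off the work surface, if the arm or the gripper's body presses on something with over 40 N, if the wrist force passes 120 N, or if a joint passes its speed limit or range.

## Working session

There is one attempt and no reset: what is moved stays moved. The work goes in short steps, each a Python script; the robot and the scene stay as the last script left them, time stands still between calls to the robot, and variables do not carry over. Pictures are saved under pics/ and viewed, and the job is handed in when it is done.

```bash
ls; mkdir -p pics; python3 - <<'E'
from workcell import *
import cv2, numpy as np
for n in ["scene","top","wrist"]:
    c=camera(n); cv2.imwrite(f"pics/{n}0.png",c["image"][:,:,::-1]); print(n,{k:v for k,v in c.items() if k!="image"})
print(current_time(),current_orientation(),current_finger_gap(),grip_point_offset)
E
```

```text
pics
scene {'fx': 507.8849109683389, 'fy': 507.8849109683389, 'cx': 315.5568796318291, 'cy': 206.55819298164522, 'k1': -0.06871310017975925, 'eye': array([1.34853701, 0.30666284, 0.67310185]), 'attitude': array([-0.25314342,  0.52487319,  0.72344249, -0.3702128 ])}
top {'fx': 377.7734457268574, 'fy': 377.7734457268574, 'cx': 317.0539781007077, 'cy': 196.91596843069465, 'k1': -0.02187317829389349, 'eye': array([ 0.49527838, -0.01701162,  1.0092999 ]), 'attitude': array([-0.02779568,  0.70992122, -0.70368903,  0.00781126])}
wrist {'fx': 284.6076698368241, 'fy': 284.6076698368241, 'cx': 321.5607192479478, 'cy': 194.53522520673354, 'k1': -0.01130487023607299, 'tool_from_camera': array([[ 7.67694521e-04,  9.58038710e-01,  2.86637823e-01,
        -7.47826147e-02],
       [-1.83816238e-03, -2.86636071e-01,  9.58037778e-01,
        -1.42926569e-01],
       [ 9.99998016e-01, -1.26236721e-03,  1.54098177e-03,
        -4.97974809e-04],
       [ 0.00000000e+00,  0.00000000e+00,  0.00000000e+00,
         1.00000000e+00]])}
0.15 [ 0.6906658  -0.68981074 -0.15338218  0.15367437] 0.08554725428304545 -0.0187
```

View pics/top0.png

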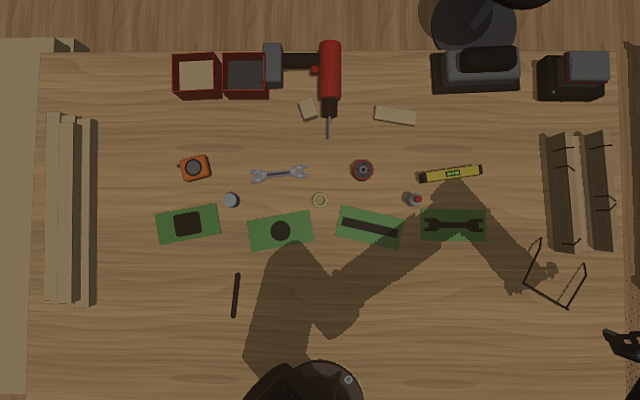

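View pics/scene0.png

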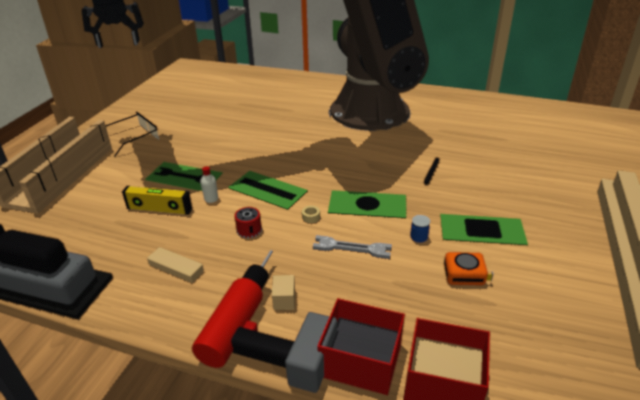

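View pics/wrist0.png

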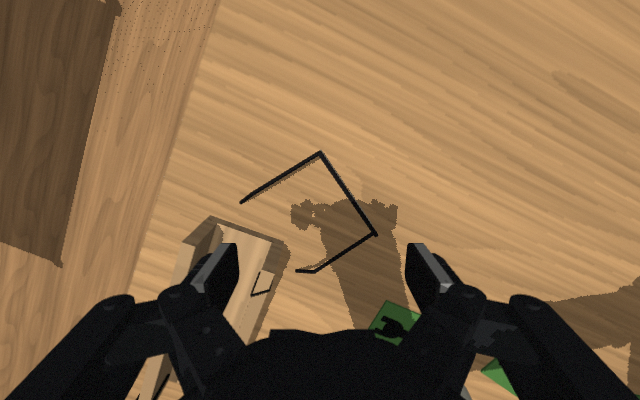

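```bash
cat > h.py <<'E'
from workcell import *
import cv2, numpy as np
from scipy.spatial.transform import Rotation as R
def rot(q): return R.from_quat([q[1],q[2],q[3],q[0]])
def cam(name,save=None):
    p=np.array(current_tool_pos()); q=current_orientation()
    c=camera(name)
    if name=="wrist":
        T=np.array(c["tool_from_camera"]); Rt=rot(q).as_matrix()
        c["C"]=Rt@T[:3,:3]; c["E"]=p+Rt@T[:3,3]
    else:
        c["C"]=rot(c["attitude"]).as_matrix(); c["E"]=np.array(c["eye"])
    c["bgr"]=np.ascontiguousarray(c["image"][:,:,::-1])
    if save: cv2.imwrite(f"pics/{save}.png",c["bgr"])
    return c
def ray(c,px,z):
    K=np.array([[c["fx"],0,c["cx"]],[0,c["fy"],c["cy"]],[0,0,1]])
    u=cv2.undistortPoints(np.array(px,float).reshape(-1,1,2),K,np.array([c["k1"],0,0,0.])).reshape(-1,2)
    d=np.c_[u,np.ones(len(u))]@c["C"].T
    return (c["E"]+d*((z-c["E"][2])/d[:,2])[:,None])[:,:2]
def proj(c,P):
    K=np.array([[c["fx"],0,c["cx"]],[0,c["fy"],c["cy"]],[0,0,1]])
    X=(np.array(P,float).reshape(-1,3)-c["E"])@c["C"]
    r,_=cv2.Rodrigues(np.eye(3))
    return cv2.projectPoints(X,r,np.zeros(3),K,np.array([c["k1"],0,0,0.]))[0].reshape(-1,2)
def rect(pts):
    """min area rect of metric points: centre, long, short, yaw of long axis (-pi/2,pi/2]"""
    (x,y),(w,h),a=cv2.minAreaRect((np.array(pts)*1000).astype(np.float32)); a=np.radians(a)
    if h>w: w,h,a=h,w,a+np.pi/2
    a=(a+np.pi/2)%np.pi-np.pi/2
    return np.array([x,y])/1000,w/1000,h/1000,a
def blobs(c,lo,hi,z,minA=40,close=3):
    hsv=cv2.cvtColor(c["bgr"],cv2.COLOR_BGR2HSV)
    m=cv2.inRange(hsv,np.array(lo),np.array(hi))
    if close: m=cv2.morphologyEx(m,cv2.MORPH_CLOSE,np.ones((close,close)))
    out=[]
    for k in cv2.findContours(m,cv2.RETR_EXTERNAL,cv2.CHAIN_APPROX_NONE)[0]:
        if cv2.contourArea(k)<minA: continue
        px=k.reshape(-1,2).astype(float)
        out.append((px.mean(0),cv2.contourArea(k),rect(ray(c,px,z)),px))
    return out
def down(yaw):
    """tool pointing down, jaws opening (tool z) along world direction yaw"""
    y=np.array([0,0,-1.]); z=np.array([np.cos(yaw),np.sin(yaw),0]); x=np.cross(y,z)
    q=R.from_matrix(np.c_[x,y,z]).as_quat(); return [q[3],q[0],q[1],q[2]]
def show(bs):
    for b in bs:
        r=b[2]; print("px",b[0].round(),"A",b[1],"ctr",r[0].round(4),"L %.4f W %.4f yaw %.2fdeg"%(r[1],r[2],np.degrees(r[3])))
E
python3 - <<'E'
from h import *
c=cam("top")
for n,lo,hi,z in [("green",(40,60,20),(85,255,255),.004),("yellow",(22,120,90),(35,255,255),.048),("orange",(4,170,130),(16,255,255),.036),("red",(170,90,40),(180,255,255),.042),("red2",(0,130,40),(4,255,255),.042),("blue",(100,90,30),(130,255,255),.03)]:
    print(n); show(blobs(c,lo,hi,z,20))
big=cv2.resize(c["bgr"][140:260,140:500],None,fx=2.2,fy=2.2,interpolation=cv2.INTER_CUBIC); cv2.imwrite("pics/topbig.png",big)
E
```

```text
green
px [280. 230.] A 1866.0 ctr [0.4556 0.1094] L 0.1688 W 0.0828 yaw -79.28deg
px [453. 225.] A 1890.5 ctr [ 0.4756 -0.3476] L 0.1682 W 0.0816 yaw 89.79deg
px [369. 227.] A 1889.5 ctr [ 0.4675 -0.1275] L 0.1700 W 0.0820 yaw 77.47deg
px [187. 224.] A 1807.0 ctr [0.471  0.3602] L 0.1696 W 0.0828 yaw -79.05deg
px [452. 173.] A 32.5 ctr [ 0.6131 -0.3485] L 0.0327 W 0.0098 yaw -81.40deg
yellow
px [452. 173.] A 451.5 ctr [ 0.6075 -0.3327] L 0.1331 W 0.0248 yaw -81.40deg
orange
px [194. 169.] A 131.0 ctr [0.6183 0.3358] L 0.0618 W 0.0513 yaw -74.88deg
red
red2
px [418. 198.] A 23.0 ctr [ 0.542  -0.2469] L 0.0152 W 0.0128 yaw -89.54deg
px [363. 169.] A 283.5 ctr [ 0.6154 -0.1054] L 0.0496 W 0.0493 yaw -26.47deg
px [243.  71.] A 1586.5 ctr [0.8744 0.2098] L 0.1153 W 0.1025 yaw 89.88deg
px [207.  73.] A 24.0 ctr [0.8747 0.3215] L 0.1049 W 0.0773 yaw -2.10deg
px [328.  69.] A 1125.0 ctr [ 0.8806 -0.0083] L 0.1528 W 0.0759 yaw 0.32deg
blue
```

View pics/topbig.png

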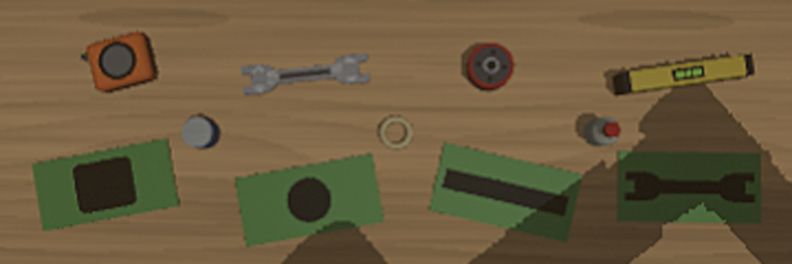

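```bash
cat >> h.py <<'E'
def goto(xy,z,yaw,opts=(0,np.pi),mover=reach):
    """choose the half turn with smaller joint motion"""
    best=None; j=np.array(current_joint_positions())
    for o in opts:
        q=down(yaw+o); s=solve_ik([xy[0],xy[1],z],q)
        if s is None: continue
        d=np.abs(np.array(s)-j).max()
        if best is None or d<best[0]: best=(d,q)
    mover([xy[0],xy[1],z],best[1]); return best[1]
E
python3 - <<'E'
from h import *
c=cam("top")
w=ray(c,np.array([[258,77],[355,68],[248,80],[367,63]])/2.2+[140,140],.009); print(w)
d=w[1]-w[0]; yaw=np.arctan2(d[1],d[0]); print(np.degrees(yaw)); ctr=w.mean(0)
t=current_time()
goto([.4756,-.3476],.2,0.0); print(current_time()-t); cm=cam("wrist","w_matw")
goto(ctr,.2,yaw+np.pi/2); print(current_time()-t); cw=cam("wrist","w_wr")
print(current_joint_positions(),current_tool_pos(),ctr)
show(blobs(cm,(40,60,20),(85,255,255),.004)); print(); show(blobs(cw,(40,60,20),(85,255,255),.004))
cv2.imwrite("pics/a.png",np.hstack([cv2.resize(cm["bgr"],(400,250)),cv2.resize(cw["bgr"],(400,250))]))
E
```

```text
[[0.60295911 0.17196949]
 [0.61464319 0.05400845]
 [0.59922271 0.1841328 ]
 [0.62081766 0.03952134]]
-84.34328668930304
1.2333
3.0333
[ 4.95358426e-01  2.89690185e-01 -1.61113215e-01  7.04497543e-05
 -1.12000936e+00 -3.98066972e-01] [0.60950296 0.11127748 0.20005961] [0.60941067 0.11240802]
px [333. 299.] A 2730.0 ctr [ 0.4578 -0.1596] L 0.1111 W 0.0844 yaw 77.32deg
px [201. 194.] A 219.5 ctr [ 0.6243 -0.321 ] L 0.0363 W 0.0114 yaw -81.22deg
px [323. 166.] A 9291.5 ctr [ 0.4726 -0.349 ] L 0.1693 W 0.0838 yaw 89.50deg

px [390. 314.] A 1467.0 ctr [0.4901 0.3037] L 0.0768 W 0.0732 yaw 33.10deg
px [448. 175.] A 8996.5 ctr [0.4529 0.1078] L 0.1698 W 0.0839 yaw -79.17deg
px [463.  21.] A 2650.5 ctr [ 0.4774 -0.0724] L 0.0844 W 0.0555 yaw -12.50deg
```

View pics/w_matw.png

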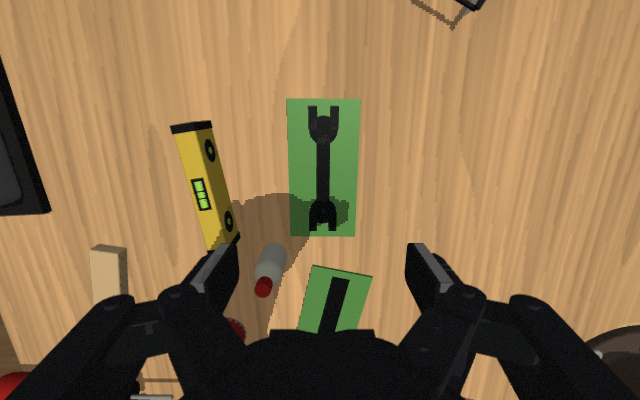

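View pics/w_wr.png

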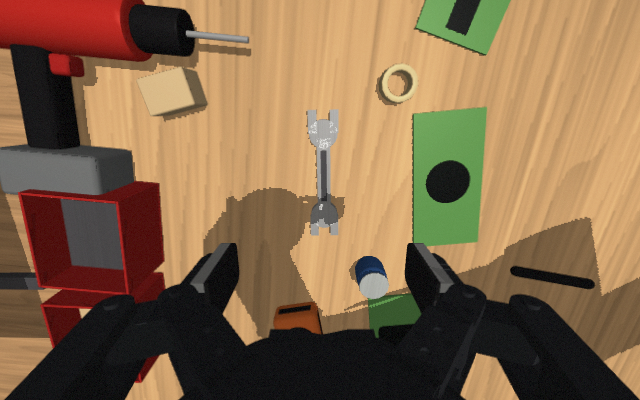

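```bash
python3 - <<'E'
from h import *
c=cam("wrist")
hsv=cv2.cvtColor(c["bgr"],cv2.COLOR_BGR2HSV)
m=((hsv[...,1]<75)).astype(np.uint8)*255
roi=np.zeros_like(m); roi[95:245,290:355]=255; m&=roi
m=cv2.morphologyEx(m,cv2.MORPH_CLOSE,np.ones((3,3)))
cs=cv2.findContours(m,cv2.RETR_EXTERNAL,cv2.CHAIN_APPROX_NONE)[0]
for k in cs:
    if cv2.contourArea(k)>30:
        r=rect(ray(c,k.reshape(-1,2),.009)); print(cv2.contourArea(k),r[0],r[1],r[2],np.degrees(r[3]))
o=c["bgr"].copy(); cv2.drawContours(o,cs,-1,(0,0,255),1)
cv2.imwrite("pics/b.png",cv2.resize(o[80:260,270:380],None,fx=3,fy=3,interpolation=cv2.INTER_NEAREST))
E
```

```text
2308.0 [0.60536505 0.1141994 ] 0.1542928466796875 0.03518536376953125 -83.52146100997925
```

View pics/b.png

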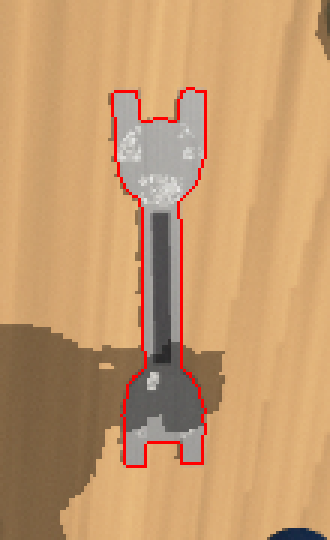

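```bash
cat >> h.py <<'E'
def pick(xy,yaw_jaw,z,force=60,lift=.13):
    q=goto(xy,.09,yaw_jaw)
    print("guard",move_l([xy[0],xy[1],z],q,vel=.12,guard=15))
    gripper_close(force); print("gap",current_finger_gap(),"tcp",np.round(current_tool_pos(),4),"F",np.round(current_contact_force(),2))
    move_l([xy[0],xy[1],lift],q,vel=.15); print("lifted gap",current_finger_gap(),"F",np.round(current_contact_force(),2),current_time())
def place(xy,yaw_jaw,z,hover=.13):
    """lower to just above z, then guarded down"""
    q=goto(xy,hover,yaw_jaw,mover=reach)
    move_l([xy[0],xy[1],z+.008],q,vel=.15)
    dwell(.2)
    g=move_l([xy[0],xy[1],z-.002],q,vel=.02,guard=5); p=np.array(current_tool_pos()); print("touch",g,np.round(p,4),np.round(current_contact_force(),2))
    release(); dwell(.1)
    move_l([xy[0],xy[1],.2],q,vel=.2); print(current_time())
    return q
E
python3 - <<'E'
from h import *
y=np.radians(-83.52); pick([.60537,.1142],y+np.pi/2,.0015)
c=cam("wrist","held_wr"); 
E
```

```text
guard False
gap 0.013612544326038256 tcp [0.6057 0.1143 0.002 ] F [-0.82 -0.66  6.03]
lifted gap 0.013583033088613292 F [ 0.02  0.09 -1.98] 6.4417
```

View pics/held_wr.png

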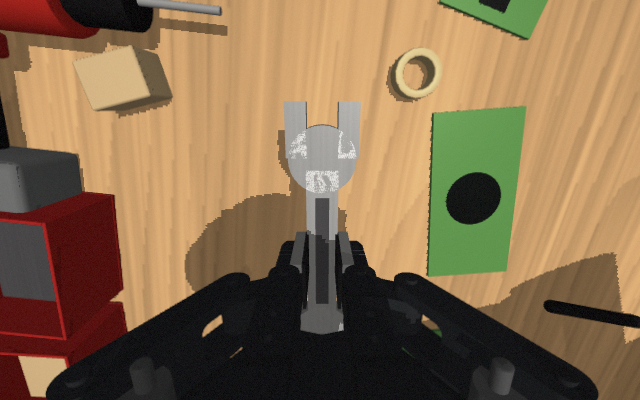

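```bash
python3 - <<'E'
from h import *
y=np.radians(-90.5); place([.4726,-.349],y+np.pi/2,.006)
c=cam("wrist","placed_wr")
show(blobs(c,(40,60,20),(85,255,255),.004))
hsv=cv2.cvtColor(c["bgr"],cv2.COLOR_BGR2HSV)
m=((hsv[...,1]<60)&(hsv[...,2]>60)).astype(np.uint8)*255
roi=np.zeros_like(m); roi[95:245,285:362]=255; m&=roi
m=cv2.morphologyEx(m,cv2.MORPH_CLOSE,np.ones((5,5)))
cs=cv2.findContours(m,cv2.RETR_EXTERNAL,cv2.CHAIN_APPROX_NONE)[0]
for k in cs:
    if cv2.contourArea(k)>30:
        r=rect(ray(c,k.reshape(-1,2),.013)); print(cv2.contourArea(k),r[0],r[1],r[2],np.degrees(r[3]))
o=c["bgr"].copy(); cv2.drawContours(o,cs,-1,(0,0,255),1)
cv2.imwrite("pics/b2.png",np.hstack([cv2.resize(x[80:260,270:380],None,fx=3,fy=3,interpolation=cv2.INTER_NEAREST) for x in (c["bgr"],o)]))
E
```

```text
touch True [ 0.4726 -0.349   0.006 ] [-0.77  1.84  5.58]
11.7333
px [332. 299.] A 2711.0 ctr [ 0.4576 -0.1603] L 0.1094 W 0.0843 yaw 77.26deg
px [197. 195.] A 219.5 ctr [ 0.625  -0.3211] L 0.0359 W 0.0114 yaw -81.46deg
px [319. 166.] A 9395.0 ctr [ 0.4726 -0.3491] L 0.1687 W 0.0838 yaw 89.51deg
2379.0 [ 0.47105664 -0.3494649 ] 0.15271510314941406 0.035009845733642575 89.61468505859375
```

View pics/b2.png

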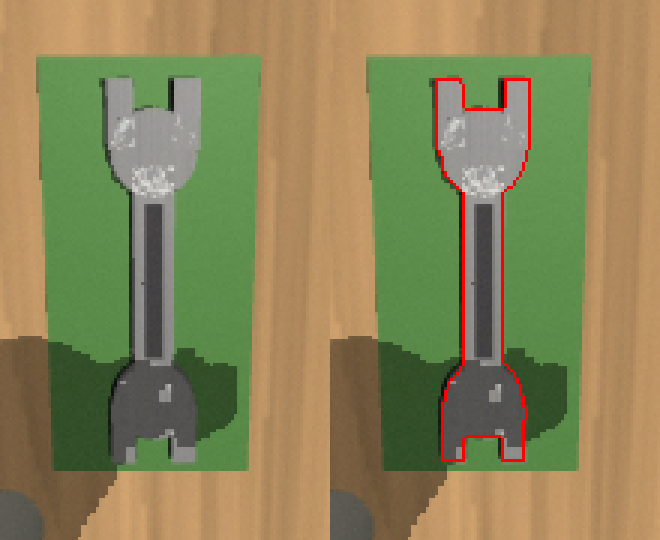

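```bash
python3 - <<'E'
from h import *
goto([.4645,-.129],.2,np.radians(77.4-90)); c=cam("wrist","w_matl"); show(blobs(c,(40,60,20),(85,255,255),.004,1000))
goto([.6035,-.334],.2,np.radians(-81.4+90)); c=cam("wrist","w_lev")
b=[x for x in blobs(c,(22,120,90),(35,255,255),.048,500,7)]; show(b)
o=c["bgr"].copy()
for x in b: cv2.drawContours(o,[x[3].astype(int).reshape(-1,1,2)],-1,(0,0,255),1)
cv2.imwrite("pics/c.png",o)
print(current_time())
E
```

```text
px [361. 308.] A 2881.0 ctr [0.4566 0.0892] L 0.1360 W 0.0839 yaw -79.30deg
px [321. 167.] A 9340.5 ctr [ 0.4646 -0.129 ] L 0.1695 W 0.0839 yaw 77.31deg
px [278.  30.] A 2976.5 ctr [ 0.4729 -0.2958] L 0.0835 W 0.0636 yaw -0.52deg
px [318. 177.] A 2585.5 ctr [ 0.6049 -0.3342] L 0.1324 W 0.0235 yaw -81.12deg
13.7417
```

View pics/w_matl.png

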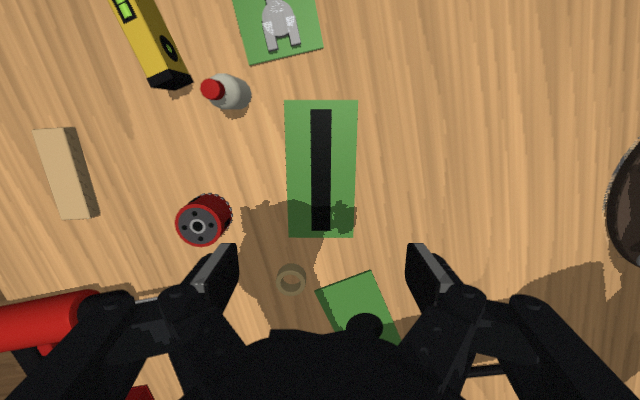

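View pics/c.png

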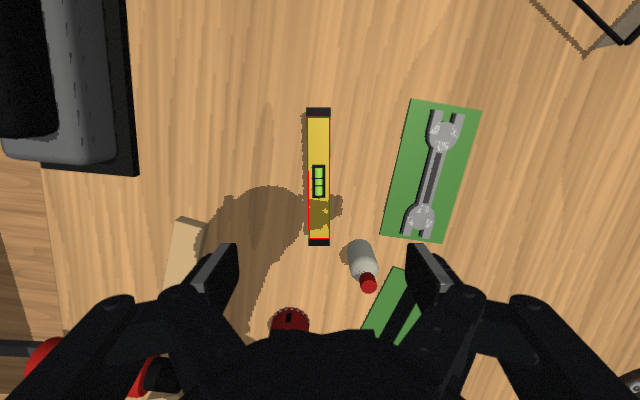

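```bash
python3 - <<'E'
from h import *
c=cam("wrist"); col=c["bgr"][100:255,314:323].mean((1,2)); print(col[:20].round(),col[-25:].round())
a=ray(c,[[318.5,107.5],[318,245.5]],.048); print(a,a.mean(0),np.linalg.norm(a[0]-a[1]))
E
```

```text
[162. 162. 162. 162. 162. 162. 135.  61.  37.  38.  37.  37.  37.  36.
  37.  36. 133. 160. 162. 162.] [149. 149. 149. 148. 148. 149. 148. 148.  32.  23.  24.  22.  25.  22.
  23.  91. 159. 160. 160. 160. 160. 161. 161. 161. 162.]
[[ 0.61552153 -0.40812343]
 [ 0.59419183 -0.25858729]] [ 0.60485668 -0.33335536] 0.15104969858346887
```

```bash
python3 - <<'E'
from h import *
pick([.6049,-.3338],np.radians(8.88),.010,force=60,lift=.14)
cam("wrist","held_lev")
place([.4646,-.129],np.radians(77.31-90),.014,hover=.14)
c=cam("wrist","placed_lev")
show(blobs(c,(40,60,20),(85,255,255),.004,1000)); show(blobs(c,(22,120,90),(35,255,255),.052,500,7))
cv2.imwrite("pics/d.png",c["bgr"])
col=c["bgr"][90:265,314:323].mean((1,2)); print(col.round().astype(int).tolist())
E
```

```text
guard False
gap 0.023326512063495383 tcp [ 0.6053 -0.3339  0.0105] F [0.16 0.58 3.77]
lifted gap 0.02357380121534116 F [-0.23  0.24 -3.36] 16.7333
touch True [ 0.4647 -0.129   0.0144] [-0.46 -0.16  6.38]
21.125
px [361. 309.] A 2884.5 ctr [0.4564 0.0901] L 0.1376 W 0.0841 yaw -79.32deg
px [320. 164.] A 6237.0 ctr [ 0.4646 -0.1289] L 0.1690 W 0.0838 yaw 77.28deg
px [276.  29.] A 2976.5 ctr [ 0.4729 -0.2957] L 0.0835 W 0.0634 yaw -0.54deg
px [321. 177.] A 2634.0 ctr [ 0.4629 -0.13  ] L 0.1315 W 0.0236 yaw 77.21deg
[143, 142, 143, 141, 142, 142, 142, 142, 143, 131, 119, 116, 116, 116, 116, 115, 115, 68, 39, 35, 36, 35, 36, 35, 36, 33, 61, 149, 156, 155, 156, 155, 155, 155, 155, 155, 154, 154, 154, 154, 154, 154, 154, 154, 154, 154, 154, 154, 154, 153, 154, 153, 153, 153, 152, 152, 153, 152, 153, 152, 152, 151, 152, 152, 152, 151, 151, 152, 152, 151, 151, 151, 151, 151, 151, 88, 36, 31, 53, 103, 103, 104, 102, 104, 104, 105, 104, 102, 101, 38, 101, 100, 102, 101, 100, 101, 51, 62, 101, 102, 104, 101, 105, 104, 104, 104, 89, 36, 29, 138, 147, 146, 146, 147, 146, 146, 146, 146, 146, 146, 146, 145, 106, 84, 83, 82, 83, 83, 83, 90, 83, 83, 83, 83, 83, 83, 82, 82, 82, 83, 82, 83, 82, 82, 82, 82, 82, 82, 81, 82, 47, 11, 12, 9, 12, 12, 13, 35, 105, 121, 121, 114, 128, 121, 135, 129, 128, 143, 136, 144, 144, 144, 151, 152, 152]
```

View pics/d.png

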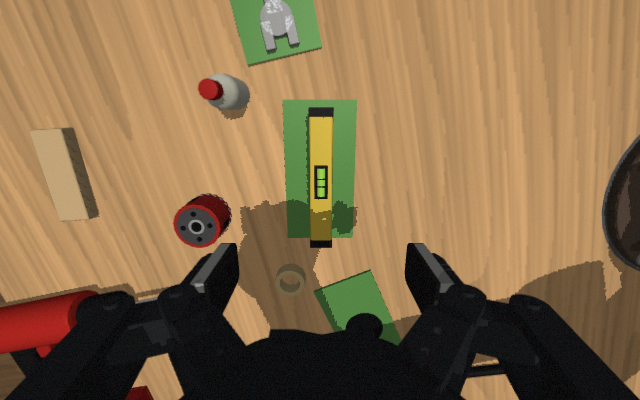

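```bash
python3 - <<'E'
from h import *
goto([.4525,.108],.2,np.radians(-79.2+90)); c=cam("wrist","w_math"); show(blobs(c,(40,60,20),(85,255,255),.004,1000))
goto([.468,.359],.2,np.radians(-79.2+90)); c=cam("wrist","w_matt"); print(); show(blobs(c,(40,60,20),(85,255,255),.004,1000))
goto([.614,.335],.2,np.radians(-75+90)); c=cam("wrist","w_tape"); print()
b=blobs(c,(4,150,60),(16,255,255),.036,300,5); show(b)
print(current_time())
E
```

```text
px [274. 309.] A 2126.5 ctr [0.4758 0.3223] L 0.1003 W 0.0839 yaw -78.76deg
px [320. 166.] A 9361.0 ctr [0.4529 0.1073] L 0.1691 W 0.0838 yaw -79.19deg
px [330.  15.] A 1863.5 ctr [ 0.4782 -0.0679] L 0.0839 W 0.0457 yaw -11.89deg

px [320. 166.] A 9304.5 ctr [0.4688 0.358 ] L 0.1692 W 0.0839 yaw -78.99deg
px [379.  13.] A 2057.0 ctr [0.4392 0.179 ] L 0.0837 W 0.0241 yaw 10.88deg

px [317. 176.] A 3186.0 ctr [0.618  0.3318] L 0.0714 W 0.0588 yaw -74.90deg
23.9
```

View pics/w_tape.png

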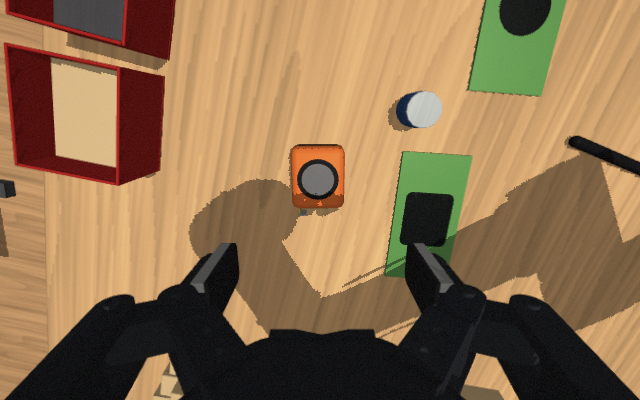

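View pics/w_matt.png

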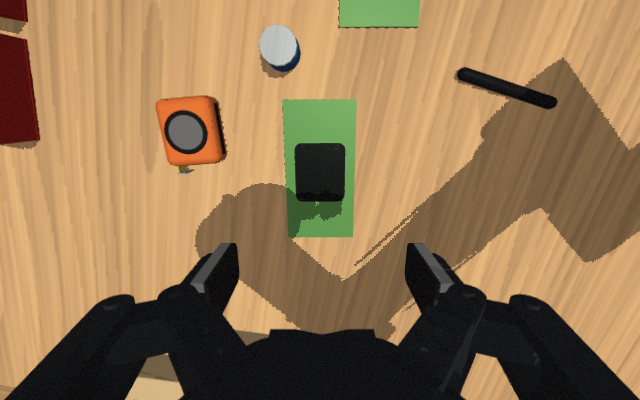

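```bash
python3 - <<'E'
from h import *
def off(y,d=.0015): return d*np.array([np.cos(y),np.sin(y)])
y=np.radians(15.1); p=np.array([.618,.3318])+off(y)
pick(p,y,.002,force=60,lift=.14)
y=np.radians(11.01); p=np.array([.4688,.358])+off(y)
place(p,y,.006,hover=.14)
c=cam("wrist","placed_tape")
show(blobs(c,(40,60,20),(85,255,255),.004,1000)); show(blobs(c,(4,150,60),(16,255,255),.040,300,5))
E
```

```text
guard False
gap 0.05890212691818821 tcp [0.62   0.3327 0.0033] F [-1.71 -0.03  5.53]
lifted gap 0.0594015226908883 F [ 0.51  0.15 -2.77] 26.725
touch True [0.4703 0.3584 0.0072] [-0.37 -0.3   5.41]
30.5833
px [321. 167.] A 9383.5 ctr [0.4687 0.3582] L 0.1690 W 0.0838 yaw -78.99deg
px [381.  13.] A 2138.0 ctr [0.4392 0.1788] L 0.0836 W 0.0250 yaw 11.15deg
px [321. 179.] A 3244.5 ctr [0.4686 0.3578] L 0.0717 W 0.0582 yaw -79.06deg
```

View pics/placed_tape.png

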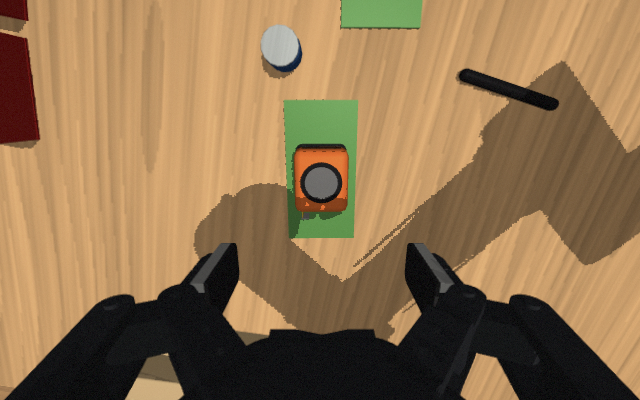

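```bash
python3 - <<'E'
import cv2,numpy as np
a=cv2.imread("pics/w_tape.png")[130:225,270:370]; b=cv2.imread("pics/placed_tape.png")[130:225,270:370]
cv2.imwrite("pics/e.png",np.hstack([cv2.resize(x,None,fx=4,fy=4,interpolation=cv2.INTER_NEAREST) for x in(a,b)]))
E
```

```text
(no output)
```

View pics/e.png

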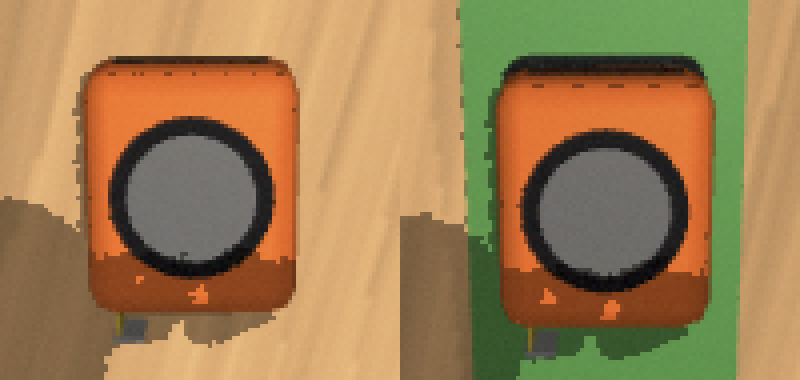

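```bash
cat > chk.py <<'E'
from h import *
# fake: reproject saved image using current pose (arm hasn't moved)
c=cam("wrist")
hsv=cv2.cvtColor(c["bgr"],cv2.COLOR_BGR2HSV)
for cl in (313,320,328,335):
    print(cl,[tuple(int(v) for v in hsv[r,cl]) for r in range(141,153)])
y=np.radians(-78.99); u=np.array([np.cos(y),np.sin(y)]); m=np.array([.4687,.3582])
for r,z in ((143.5,.004),(147,.004),(148,.04),(149,.04),(150,.04),(211.5,.04),(211.5,.035),(238,.004),(100,.004)):
    p=ray(c,[[321,r]],z)[0]; print(r,z,p.round(4),"along",((p-m)@u).round(4))
E
python3 chk.py
```

```text
313 [(53, 111, 158), (52, 115, 158), (52, 113, 158), (60, 64, 48), (60, 16, 31), (130, 23, 33), (13, 183, 32), (11, 131, 41), (10, 196, 134), (10, 196, 164), (11, 205, 132), (10, 202, 206)]
320 [(52, 112, 160), (53, 114, 161), (52, 111, 161), (55, 61, 50), (40, 25, 31), (90, 16, 31), (15, 170, 36), (14, 159, 40), (11, 212, 130), (10, 196, 164), (11, 203, 188), (10, 198, 211)]
328 [(52, 112, 161), (53, 112, 161), (52, 114, 159), (52, 74, 52), (0, 0, 30), (45, 15, 35), (7, 124, 35), (13, 155, 41), (10, 198, 134), (10, 197, 163), (10, 202, 188), (10, 201, 209)]
335 [(52, 112, 161), (52, 114, 161), (53, 109, 161), (51, 78, 52), (0, 0, 41), (150, 17, 15), (11, 188, 38), (9, 135, 49), (11, 206, 131), (10, 197, 164), (11, 203, 186), (10, 200, 209)]
143.5 0.004 [0.475  0.3228] along 0.0359
147 0.004 [0.4742 0.3268] along 0.0318
148 0.04 [0.4749 0.3234] along 0.0353
149 0.04 [0.4747 0.3245] along 0.0343
150 0.04 [0.4745 0.3255] along 0.0332
211.5 0.04 [0.4614 0.3933] along -0.0358
211.5 0.035 [0.4611 0.3951] along -0.0377
238 0.004 [0.452  0.4421] along -0.0855
100 0.004 [0.4842 0.2751] along 0.0846
```

```bash
python3 - <<'E'
from h import *
y=np.radians(-78.99); u=np.array([np.cos(y),np.sin(y)]); m=np.array([.4702,.3583])
p=m-.075*u
move_l([p[0],p[1],.2]); c=cam("wrist","nadir_tape"); print(c["E"],current_time())
show(blobs(c,(40,60,20),(85,255,255),.004,1000)); show(blobs(c,(4,150,60),(16,255,255),.040,300,5))
b=c["bgr"][40:180,250:390]
cv2.imwrite("pics/f.png",cv2.resize(b,None,fx=4,fy=4,interpolation=cv2.INTER_NEAREST))
E
```

```text
[0.46805411 0.35921568 0.34250689] 31.3833
px [321. 101.] A 11303.0 ctr [0.4687 0.358 ] L 0.1686 W 0.0838 yaw -79.01deg
px [321. 109.] A 3852.0 ctr [0.4679 0.3611] L 0.0687 W 0.0582 yaw -78.99deg
```

View pics/f.png

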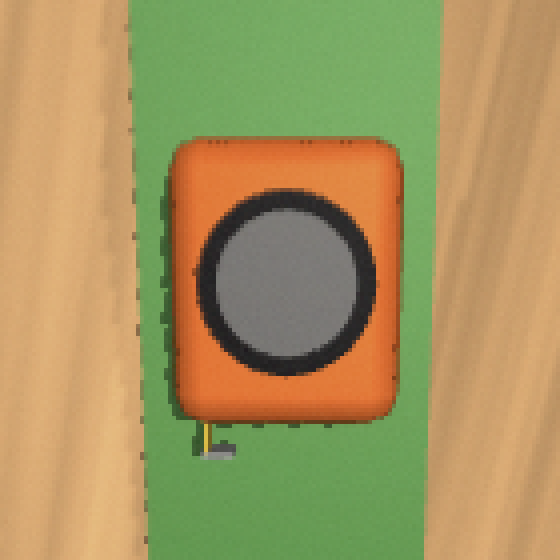

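```bash
cat >> h.py <<'E'
def shift(xy,yaw_jaw,z,d,force=50):
    """regrip at xy, lift a little, move by d, set down"""
    xy=np.array(xy); d=np.array(d); n=xy+d
    q=goto(xy,.12,yaw_jaw); move_l([*xy,z],q,vel=.12,guard=15); gripper_close(force)
    move_l([*xy,z+.012],q,vel=.06); move_l([*n,z+.012],q,vel=.03); dwell(.2)
    print("touch",move_l([*n,z-.002],q,vel=.015,guard=5),np.round(current_tool_pos(),4)); release(); dwell(.1); move_l([*n,.2],q,vel=.2); print(current_time())
def nadir(m,yaw_jaw,z=.2):
    """camera straight over m"""
    q=down(yaw_jaw); x=rot(q).as_matrix()[:,0][:2]
    p=np.array(m)+.075*x; goto(p,z,yaw_jaw,opts=(0,))
E
python3 - <<'E'
from h import *
y=np.radians(-78.99); u=np.array([np.cos(y),np.sin(y)])
shift([.4703,.3584],np.radians(11.01),.006,.003*u)
nadir([.4702,.3583],np.radians(11.01))
c=cam("wrist","nadir_tape2"); print(c["E"],current_time())
show(blobs(c,(40,60,20),(85,255,255),.004,1000)); show(blobs(c,(4,150,60),(16,255,255),.040,300,5))
cv2.imwrite("pics/f2.png",cv2.resize(c["bgr"][40:180,250:390],None,fx=4,fy=4,interpolation=cv2.INTER_NEAREST))
E
```

```text
touch True [0.4708 0.3554 0.007 ]
36.4667
[0.46911959 0.35500171 0.34284184] 39.2417
px [275. 284.] A 5909.0 ctr [0.4528 0.1077] L 0.1715 W 0.0837 yaw -79.02deg
px [322. 100.] A 11299.5 ctr [0.4684 0.3584] L 0.1685 W 0.0841 yaw -79.04deg
px [322. 106.] A 3906.0 ctr [0.4686 0.3574] L 0.0693 W 0.0581 yaw -79.05deg
```

View pics/f2.png

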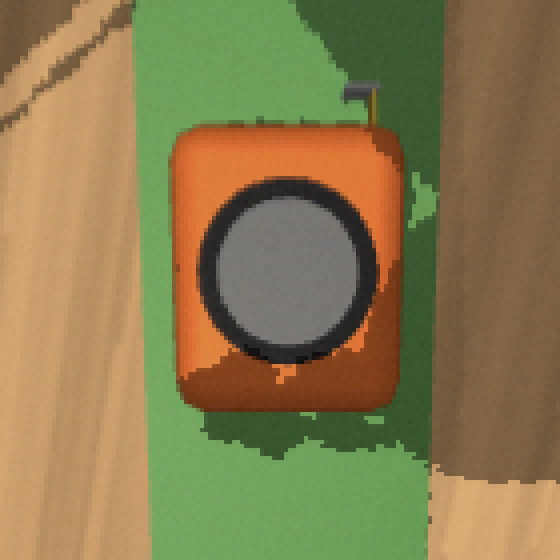

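```bash
python3 - <<'E'
from h import *
Y=np.radians(11)+np.pi
nadir([.6135,-.106],Y); c=cam("wrist","nadir_hs"); print(c["E"],current_time())
hsv=cv2.cvtColor(c["bgr"],cv2.COLOR_BGR2HSV)
m=((hsv[...,0]<8)|(hsv[...,0]>170))&(hsv[...,1]>140); m=m.astype(np.uint8)*255
for k in cv2.findContours(m,cv2.RETR_EXTERNAL,cv2.CHAIN_APPROX_NONE)[0]:
    if cv2.contourArea(k)>500:
        (x,y),r=cv2.minEnclosingCircle(k); print((x,y),r,[ (ray(c,[[x,y]],z)[0].round(4), (r*(c["E"][2]-z)/c["fx"]).round(4)) for z in (.042,.03)], rect(ray(c,k.reshape(-1,2),.042)))
cv2.imwrite("pics/g.png",c["bgr"])
E
```

```text
[ 0.6116425  -0.10488761  0.34291631] 41.4583
(86.0, 315.5) 75.74473571777344 [(array([0.8595, 0.2004]), np.float64(0.0801)), (array([0.8694, 0.2126]), np.float64(0.0833))] (array([0.883703  , 0.18648984]), 0.2411033172607422, 0.09912077331542969, np.float64(0.750690117016827))
(72.0, 137.5) 80.723388671875 [(array([ 0.8636, -0.0274]), np.float64(0.0853)), (array([ 0.8737, -0.0243]), np.float64(0.0888))] (array([ 0.86235236, -0.01198687]), 0.15952276611328126, 0.08103292846679687, np.float64(-0.006970291521064098))
(321.0, 104.88679504394531) 27.406780242919922 [(array([ 0.6129, -0.1087]), np.float64(0.029)), (array([ 0.613 , -0.1088]), np.float64(0.0301))] (array([ 0.61286505, -0.1079269 ]), 0.05268517303466797, 0.052164920806884764, np.float64(0.19221183739797643))
```

View pics/g.png

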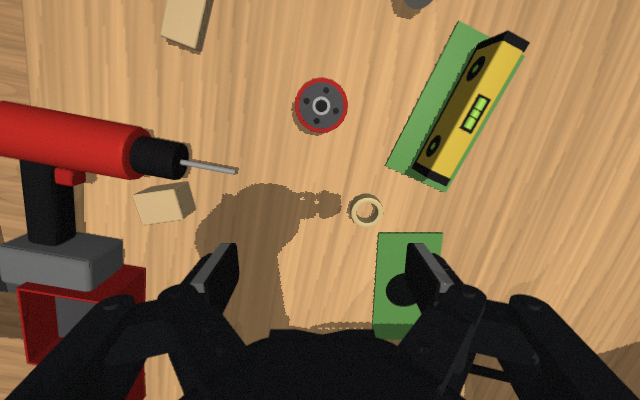

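```bash
python3 - <<'E'
from h import *
y=np.radians(11); j=.0015*np.array([np.cos(y),np.sin(y)])
pick(np.array([.6129,-.108])+j,y,.008,force=50,lift=.15)
y=np.radians(10.9)
place(np.array([.4529,.1074])+j,y,.012,hover=.15)
nadir([.4543,.1076],y+np.pi); c=cam("wrist","nadir_hs2"); print(c["E"],current_time())
show(blobs(c,(40,60,20),(85,255,255),.004,1000))
hsv=cv2.cvtColor(c["bgr"],cv2.COLOR_BGR2HSV)
m=((hsv[...,0]<8)|(hsv[...,0]>170))&(hsv[...,1]>140); m=m.astype(np.uint8)*255; m[:,:280]=0
for k in cv2.findContours(m,cv2.RETR_EXTERNAL,cv2.CHAIN_APPROX_NONE)[0]:
    if cv2.contourArea(k)>500: print(rect(ray(c,k.reshape(-1,2),.046)))
cv2.imwrite("pics/g2.png",cv2.resize(c["bgr"][30:190,240:400],None,fx=4,fy=4,interpolation=cv2.INTER_NEAREST)[:600])
E
```

```text
guard False
gap 0.052872637893693716 tcp [ 0.6149 -0.1077  0.0091] F [-0.64  0.58  4.74]
lifted gap 0.052667097453869896 F [-0.46 -0.02 -1.79] 44.4
touch True [0.4545 0.1079 0.0131] [-1.23 -0.07  6.61]
48.675
[0.45206351 0.10932691 0.34170071] 49.125
px [272. 287.] A 2942.5 ctr [0.4687 0.3586] L 0.1718 W 0.0838 yaw -79.01deg
px [321. 100.] A 11406.0 ctr [0.4528 0.1074] L 0.1693 W 0.0839 yaw -79.17deg
(array([0.45278452, 0.10724202]), 0.052402721405029294, 0.05222389602661133, np.float64(0.9727283100040118))
```

View pics/g2.png

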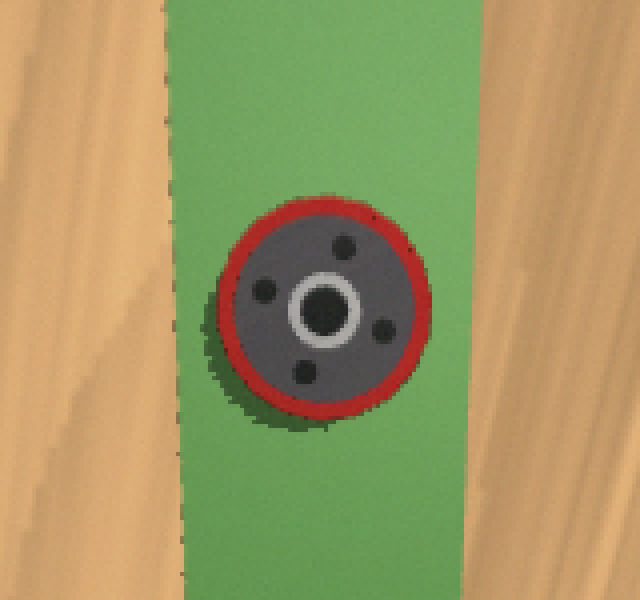

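```bash
python3 - <<'E'
from h import *
nadir([.466,-.1287],np.radians(77.3-90)+np.pi); c=cam("wrist","nadir_l"); print(c["E"],current_time())
show(blobs(c,(40,60,20),(85,255,255),.004,3000)); show(blobs(c,(22,120,60),(35,255,255),.052,500,7))
nadir([.474,-.349],np.radians(-.5)+np.pi); d=cam("wrist","nadir_w"); print(d["E"],current_time())
show(blobs(d,(40,60,20),(85,255,255),.004,3000))
cv2.imwrite("pics/i.png",np.hstack([cv2.resize(x["bgr"][10:200,260:380],None,fx=3,fy=3,interpolation=cv2.INTER_NEAREST) for x in(c,d)]))
E
```

```text
[ 0.4647941  -0.12812065  0.34286907] 50.125
px [367. 277.] A 6397.5 ctr [0.4531 0.1072] L 0.1713 W 0.0836 yaw -79.17deg
px [347. 102.] A 3446.0 ctr [ 0.4364 -0.1228] L 0.1688 W 0.0266 yaw 77.13deg
px [297. 102.] A 3843.0 ctr [ 0.4909 -0.1351] L 0.1687 W 0.0298 yaw 77.17deg
px [323. 102.] A 3318.0 ctr [ 0.463 -0.13 ] L 0.1324 W 0.0238 yaw 77.21deg
[ 0.47286315 -0.34743557  0.34277763] 51.05
px [332. 269.] A 3977.0 ctr [ 0.4646 -0.1292] L 0.1724 W 0.0843 yaw 77.35deg
px [322. 100.] A 11302.5 ctr [ 0.4725 -0.3495] L 0.1684 W 0.0838 yaw 89.48deg
```

View pics/i.png

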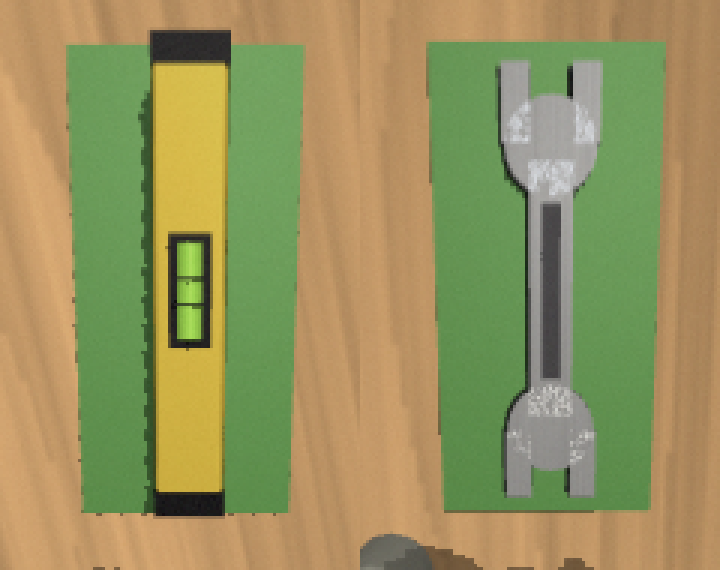

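```bash
python3 - <<'E'
from h import *
yw=np.radians(-.5)
shift([.4726,-.349],yw,.006,[.0014,.0002])
nadir([.474,-.349],yw+np.pi); d=cam("wrist","nadir_w2")
show(blobs(d,(40,60,20),(85,255,255),.004,3000))
yl=np.radians(77.3-90); a=np.array([np.cos(yl),np.sin(yl)]); u=np.array([-a[1],a[0]])
shift([.4646,-.129],yl,.014,.0015*a+.0006*u)
nadir([.466,-.1287],yl+np.pi); c=cam("wrist","nadir_l2"); print(c["E"],current_time())
show(blobs(c,(40,60,20),(85,255,255),.004,3000)); show(blobs(c,(22,120,60),(35,255,255),.052,500,7))
cv2.imwrite("pics/i2.png",np.hstack([cv2.resize(x["bgr"][10:200,260:380],None,fx=3,fy=3,interpolation=cv2.INTER_NEAREST) for x in(c,d)]))
t=cam("top","top_end"); s=cam("scene","scene_end")
cv2.imwrite("pics/tend.png",cv2.resize(t["bgr"][140:260,140:500],None,fx=2.2,fy=2.2,interpolation=cv2.INTER_CUBIC))
E
```

```text
touch True [ 0.4739 -0.3488  0.0063]
56.7667
px [331. 270.] A 3994.5 ctr [ 0.4646 -0.1291] L 0.1725 W 0.0842 yaw 77.33deg
px [321.  99.] A 11405.5 ctr [ 0.4725 -0.3496] L 0.1691 W 0.0838 yaw 89.46deg
touch True [ 0.4661 -0.1288  0.0143]
62.8917
[ 0.46503815 -0.12690454  0.34172359] 63.3417
px [366. 277.] A 6441.0 ctr [0.4531 0.1071] L 0.1714 W 0.0836 yaw -79.17deg
px [345. 101.] A 3663.5 ctr [ 0.4374 -0.1227] L 0.1692 W 0.0280 yaw 77.23deg
px [296. 101.] A 3652.0 ctr [ 0.4918 -0.1349] L 0.1691 W 0.0280 yaw 77.24deg
px [321. 101.] A 3362.0 ctr [ 0.4643 -0.1298] L 0.1328 W 0.0238 yaw 77.17deg
```

View pics/i2.png

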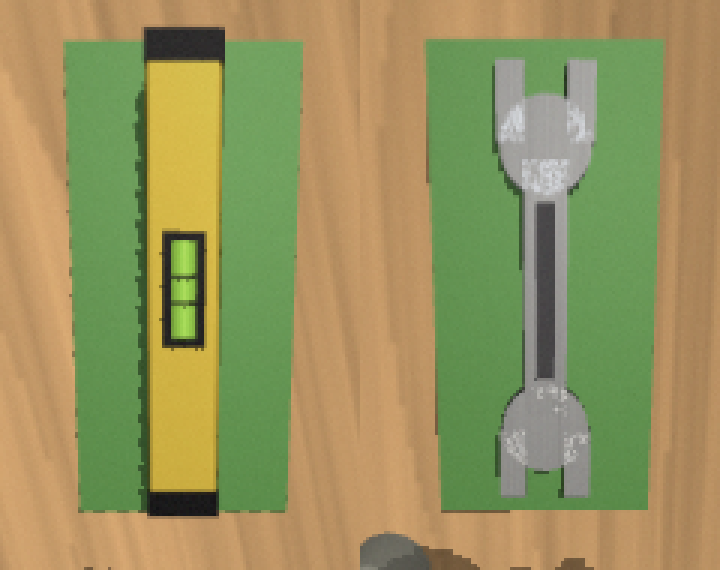

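View pics/tend.png

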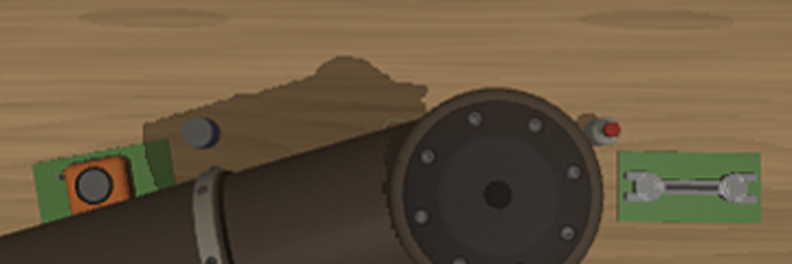

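View pics/scene_end.png

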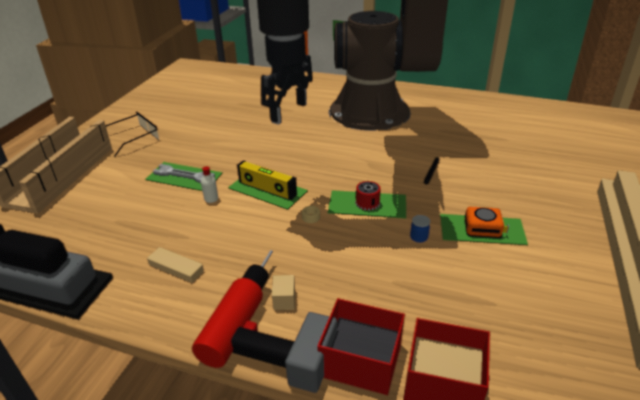

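```bash
python3 -c "
from workcell import *
dwell(.3); print(current_contact_force(),current_time()); job_done()"
```

```text
[-0.13995443  0.36470402  1.11198253] 63.7417
the job is handed in; nothing more can be done
```

I put the wrench, level, tape measure and hole saw back on their shadows, in that order. Each was set down under force guard, and I handed the job in at about 64 s.

My first placings were slightly off, so I re-gripped three tools and shifted them:
- **Tape measure:** moved 3 mm along its length. My first pick estimate was misled by the case's rounded edges.
- **Wrench and level:** moved about 1.5 mm across their width.

Last wrist-camera checks from straight overhead, each tool's centre against its mat's centre:

| Tool | Offset |
|---|---|
| Level | about 0.7 mm, angle within 0.2° |
| Tape measure | about 1 mm, angle within 0.1° |
| Hole saw | about 0.2 mm |
| Wrench | looks centred; judged by eye after its last shift, not measured again |

- **Glue and tin:** the glue bottle and wax tin are still standing. In the top view they sit where they were at the start.
- **Camera disagreement:** the top and wrist cameras differed by about 3 mm in absolute position. I relied on the wrist camera comparing each tool directly with its mat.
- **Not confirmed from above:** in the last top view the arm hid the level and the hole saw. The scene view shows both standing on their mats.

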